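Level the sprung pantry shelf

TASK

Level the small pantry shelf: lay the spirit level upright in the blue outline on it, along the shelf, and let go of it. Then press the shelf down onto its foot by the orange-barred knob, turn the knob until the bubble sits between the two black lines, and finish still holding the knob pressed down with the bubble centred. Leave the jar, mug, tin, scoop and bowl where they are.

Things in the scene. Friction and masses are not known exactly. Their poses are not given: they have to be found in the camera images.
- level_center (a point): Middle of the loose spirit level (half-way up, 20 mm above its underside): an aluminium bar 200 x 24 x 40 mm, about 0.3 kg, with black ends and a green vial in a window in the middle of its top. Its x axis runs along the bar, z up when it lies on its base. It starts on the counter, on its base. Grip it across its 24 mm width at the middle.
- bubble (a joint): Position in m of the white bubble (20 mm long) along the level's own +x axis, 0 at the middle between the two black lines, travel +-40 mm. It drifts to the higher end, 0.9 mm for each mrad of slope, and needs about 1.5 s to settle. The lines are 32 mm apart: with 6 mm or less either way it is still between the lines.
- shelf_spot (a point): Point on the top face of the white melamine shelf, centre of the blue outline (43 x 216 mm). The board is 140 mm (its x) by 370 mm (its y), its top about 75 mm above the counter. Its y axis runs along it from the knob (-y) to the hinge (+y); z is normal to the top. The hinge line is 120 mm from this point, the knob's axis 180 mm on the other side.
- seat (a joint): Spring travel (rad) of the hinged shelf above its foot: 0.02 when left alone (the spring lifts the knob end 6 mm off its seat, so the bubble then stands 18 mm nearer the knob than when the shelf is pressed down), 0 when pressed down firmly onto the foot. Pushed on the knob it yields from about 5 N and is seated at about 10 N (below 0.005 counts).
- knob_grip (a point): Grip point on the vertical axis of the levelling foot's knob on the shelf's -y end: a dark disc (56 mm across, 12 mm high) carrying an upright orange bar 46 mm long (along this point's x), 14 mm thick (along its y) and 34 mm high. The point is 32 mm above the shelf's top, 20 mm above the disc and 14 mm below the bar's top. Grip the bar across its thickness; the fingertips may bear on the disc.
- knob (a joint): Angle of the knob (rad), growing clockwise seen from above, range -0.6 to 2.2, about 0 at the start; stays where it is left (about 0.15 N m, up to 0.25 N m while pressing). Each radian clockwise raises the knob end: 25 mrad of slope, 7.5 mm at the knob, 22.5 mm of bubble travel. The seated shelf starts low at the knob end, so it needs clockwise turning, 0.45 to 1.5 rad in all.
- level: The spirit level's body, same axes; origin under its middle.
- riser: The whole shelf unit, fixed to the counter: grey base 150 x 400 x 12 mm with hinge posts, board, foot and knob. Origin under the middle of its base; y towards the hinge.
- jar: Glass jar with twist cap, 76 mm wide, 120 mm high, bystander. Origin under its centre.
- mug: Blue enamel mug, 82 mm wide, 85 mm high, bystander. Origin under its centre.
- tin: Tin with cork-brown label, 72 mm wide, 100 mm high, bystander. Origin under its centre.
- scoop: Aluminium scoop lying on its side, 185 mm long, 54 mm high, bystander. Origin at its rear end of the bowl.
- bowl: White bowl, 120 mm wide, 50 mm high, bystander. Origin under its centre.
Not all that is in view belongs to the job. Leave any yellow look-alike of the level alone.

How it is judged:
By the outcome, as a careful person would: the job done as asked, in the order asked, and still so for the second after the job is handed in, while the arm keeps its last pose, push and grip.
It also fails if it takes over 61 s, if anything falls off the work surface, if the arm or the gripper's body presses on something with over 40 N, if the wrist force passes 120 N, or if a joint passes its speed limit or range.

ROBOT

A 7-joint arm with a two-finger parallel gripper is mounted at the origin on the work surface. World frame = base frame: x ahead of the robot, y to its left, z up, the work surface at z = 0. Lengths are in m, angles in rad, forces in N, time in s.
With the tool pointing down it reaches from about 0.425 to 0.925 m from the base axis. Payload 6.8 kg.
Tool frame: the origin (TCP) lies at the very end of the fingers, on their centre line; the grasp point (between the pads) lies 19 mm behind it; z points along the fingers, x is the direction in which the jaws open and shut, and the axes are right-handed (so a half turn about z gives the same grasp; the last joint's range is limited). The gripper opens to 85 mm and grips with 20 to 120 N. Pads are 22 mm wide; open, the fingers measure 114 mm over their backs; the gripper's body (76 mm by 85 mm) begins 54 mm behind the grasp point. The pads swing forward as they close: fully open they stand 13 mm farther back than shut.
Start: joints at [1.198, 0.477, 0.022, 1.555, -0.011, 1.109, -0.083], TCP at [0.177, -0.651, 0.231] pointing down, gripper open.
Joint ranges: [-2.96, 2.96], [-0.34, 2.1], [-1.41, 1.46], [0.24, 2.44], [-1.37, 4.51], [0.17, 1.92], [-2.96, 2.96]. Speed limits (rad/s): [2.39, 2.39, 3.14, 3.14, 3.14, 3.14, 3.14].

INTERFACE

Orientations are given as a rotation vector (axis times angle).
In Python, from bench import * gives the robot as it stands.
- The arm moves only by the tool servo_tool, never from a script. Its argument "increments" is one flat list of numbers, 7 for each row, row after row: the shift along the tool's x, y, z in mm, then the turn, a rotation vector about the tool's x, y, z in rad, then the finger opening in mm, from 0 to 85.4. In form: [tx, ty, tz, wx, wy, wz, fingers, tx, ty, tz, wx, wy, wz, fingers, ...]. A call has exactly 8 rows; each row shifts and turns the commanded pose from where the row before left it, along the tool's axes as they then stand; what a row does not reach is not made up. A row lasts 1/8 s, in which the tool goes at most 62.5 mm and 10.7 degrees, less where a joint would pass 70% of its speed; a pose out of reach is approached as far as the arm can. A call is refused whole if a number of a shift passes 62.5 or a number of a turn 0.188, either way. A call with a gripper value outside its range is refused whole. The fingers move at their own pace and stop on an object; "squeeze" is the grip in N (left out, the last holds). Time passes only in rows, so rows that do not move let the fingers close, or fill a call up. It gives the time, the measured TCP pose, the force and the opening at its end, in the units of the state.
- get_obs(): the state, without advancing time (a new reading comes with each control period).
- grab_frame(name): name is "scene" or "top" or "wrist"; returns (picture, depth): 480x640x3 uint8, red, green, blue; 480x640 float32, m along the optical axis (not along the pixel's ray), 0 where there is no reading.
- calibration(name): a dict with "fx", "fy", "cx", "cy" (pixels), "eye" and "orientation" of the camera in the world; the wrist camera has in their place "T_tool_cam" (4x4, takes a point from camera to tool coordinates, whose origin is the TCP and whose axes are the tool frame's). Camera axes: x right, y up, looking along -z (the intrinsics and any distortion apply to the point x, -y, -z); pixel columns grow to the right and rows downward; lengths in m; the calibration is good to about 2 mm. A picture is of the moment at which its call begins: read the wrist's pose just before it. calibration takes no time and is no camera call.
- hand_in(): hands the job in, once; it reports no verdict.
The state is a dict: "clock": time; "joints": joint angles; "qvel": joint speeds; "tau": joint torques, N m; "tcp_pos": TCP position; "orientation": TCP orientation; "contact_force": force on the tool from outside, world axes, zero at the start; "moment": the same for the moment, N m; "grip_width": finger opening in m.
Only numpy, scipy, OpenCV 4.12 (cv2) and the standard library are available. Lean on these libraries where they do the work, as an engineer would, in place of code of your own. Each camera call takes 0.05 s, during which the arm holds its last target.

## Working session

There is one attempt and no reset: what is moved stays moved. The work goes in short steps, Python scripts to look and compute and a tool call to move; the robot and the scene stay as the last step left them, time stands still between calls to the robot, and variables do not carry over. Pictures are saved under pics/ and viewed, and the job is handed in when it is done.

Besides the shell and the picture viewer there is one more tool, called after ">>>" by a JSON object that holds its "op" and its "data", one argument or row to a line. servo_tool: Moves the arm, as the interface text tells. Its arguments: {"type":"object","properties":{"increments":{"type":"array","items":{"type":"number"}},"squeeze":{"type":"number"}},"required":["increments"]}

```bash
ls; mkdir -p pics; python3 - <<'E'
from bench import *
import cv2,numpy as np
o=get_obs();print(o)
for n in("scene","top","wrist"):
    c=calibration(n);print(n,c)
    p,d=grab_frame(n);cv2.imwrite(f"pics/{n}0.png",p[:,:,::-1]);np.save(f"pics/{n}0d.npy",d)
E
```

```text
pics
{'clock': 0.0, 'joints': array([ 1.19787999,  0.47784497,  0.02235935,  1.55648973, -0.01153357,
        1.10932625, -0.08309614]), 'qvel': array([ 2.78231666e-03,  7.21925289e-04, -1.15220152e-03,  4.99325152e-05,
        3.31801340e-04, -5.14562952e-04, -1.22098962e-03]), 'tau': array([ 1.06214833e-03, -5.96439135e+01,  1.60855427e+00, -2.81199718e+01,
        1.25398379e-02,  9.37726203e-03,  2.67482037e-06]), 'tcp_pos': array([ 0.1764859 , -0.65087224,  0.23027987]), 'orientation': array([-2.49441229,  1.90807306,  0.00253453]), 'contact_force': array([0.56321111, 0.11980631, 0.01275936]), 'moment': array([-0.02311205, -0.01610775,  0.0211889 ]), 'grip_width': 0.08526234198689311}
scene {'fx': 465.98724719801027, 'fy': 465.98724719801027, 'cx': 315.1826884367583, 'cy': 237.83621730440012, 'eye': array([1.25163416, 0.35680341, 1.07165468]), 'orientation': array([0.44221427, 0.72140807, 1.93608616])}
top {'fx': 533.1170801236775, 'fy': 533.1170801236775, 'cx': 324.1538106998127, 'cy': 230.93496598996188, 'eye': array([ 0.38329164, -0.03207293,  1.57305064]), 'orientation': array([ 0.07663201, -0.06051297, -1.54130707])}
wrist {'fx': 365.91573930589425, 'fy': 365.91573930589425, 'cx': 323.2351841875457, 'cy': 233.65104014043808, 'T_tool_cam': array([[ 9.99999601e-01, -4.42365631e-04, -7.75937402e-04,
         1.56376748e-04],
       [-6.56114874e-04, -9.53272336e-01, -3.02111605e-01,
        -7.90461747e-02],
       [-6.06035869e-04,  3.02111994e-01, -9.53272246e-01,
        -1.42439925e-01],
       [ 0.00000000e+00,  0.00000000e+00,  0.00000000e+00,
         1.00000000e+00]])}
```

View pics/scene0.png

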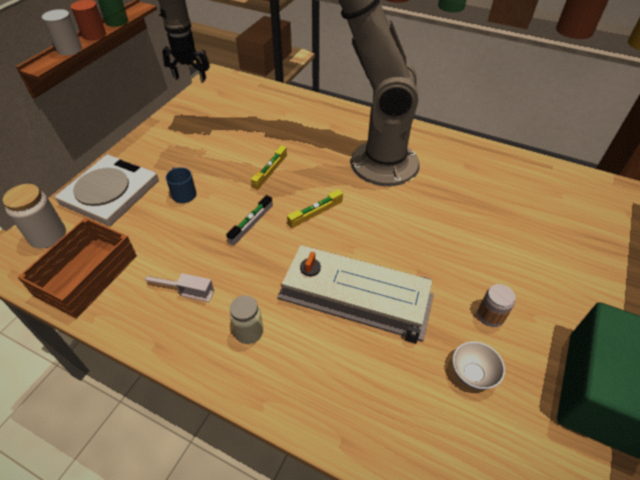

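View pics/top0.png

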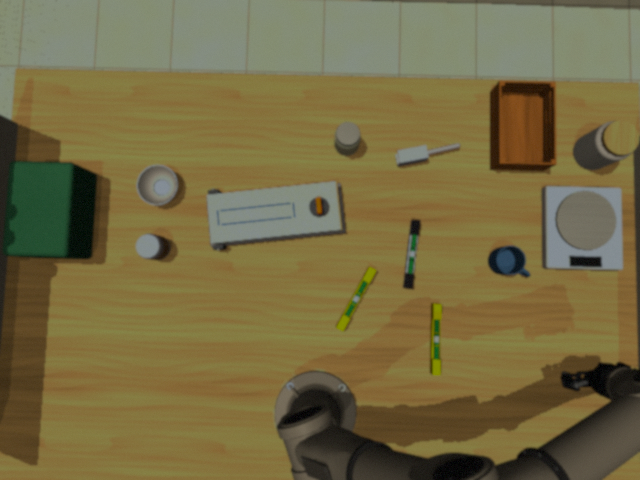

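View pics/wrist0.png

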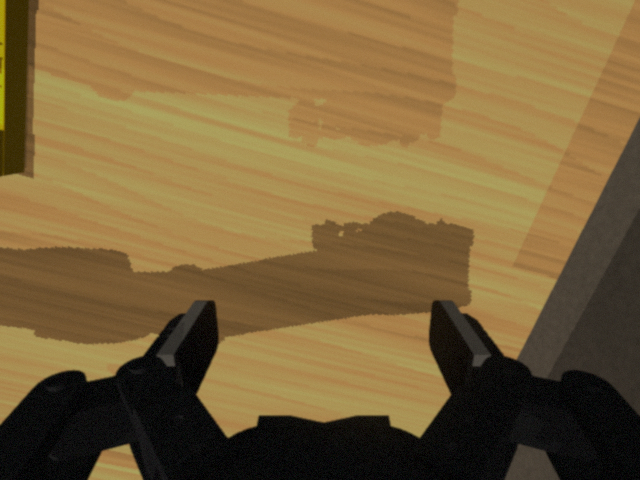

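Candidates for the level: silver bar with black ends at top (412,254) / scene (250,218). The yellow look-alikes are at top (357,298) and (437,338), scene (315,207) and (269,167). The silver one with black ends fits the description, so I'll check it in a crop.

```bash
cat > h.py <<'E'
import numpy as np,cv2
from scipy.spatial.transform import Rotation as R
from bench import *
def cam(n,o=None):
    c=calibration(n)
    K=(c["fx"],c["fy"],c["cx"],c["cy"])
    if n=="wrist":
        T=np.eye(4);T[:3,:3]=R.from_rotvec(o["orientation"]).as_matrix();T[:3,3]=o["tcp_pos"]
        M=T@c["T_tool_cam"]
        return K,M[:3,3],M[:3,:3]
    return K,np.array(c["eye"]),R.from_rotvec(c["orientation"]).as_matrix()
def ray(C,u,v):
    K,e,Rm=C
    return e,Rm@np.array([(u-K[2])/K[0],-(v-K[3])/K[1],-1.0])
def onz(C,u,v,z):
    e,d=ray(C,u,v);return e+d*(z-e[2])/d[2]
def two(C1,p1,C2,p2):
    e1,d1=ray(C1,*p1);e2,d2=ray(C2,*p2)
    d1/=np.linalg.norm(d1);d2/=np.linalg.norm(d2)
    A=np.stack([d1,-d2],1);s=np.linalg.lstsq(A,e2-e1,rcond=None)[0]
    a=e1+s[0]*d1;b=e2+s[1]*d2
    return (a+b)/2,np.linalg.norm(a-b)
def proj(C,P):
    K,e,Rm=C;p=Rm.T@(np.array(P)-e);return K[2]+K[0]*p[0]/-p[2],K[3]-K[1]*p[1]/-p[2]
E
python3 - <<'E'
import cv2,numpy as np
t=cv2.imread('pics/top0.png');s=cv2.imread('pics/scene0.png')
a=cv2.resize(t[200:310,370:460],None,fx=5,fy=5,interpolation=cv2.INTER_CUBIC)
b=cv2.resize(s[180:260,215:290],None,fx=4.6,fy=4.6,interpolation=cv2.INTER_CUBIC)
H=550;o=np.zeros((H,a.shape[1]+b.shape[1],3),np.uint8);o[:a.shape[0],:a.shape[1]]=a;o[:b.shape[0],a.shape[1]:]=b
cv2.imwrite('pics/crop1.png',o)
c=cv2.resize(t[170:260,195:360],None,fx=4.8,fy=4.8,interpolation=cv2.INTER_CUBIC);cv2.imwrite('pics/crop2.png',c)
E
```

```text
(no output)
```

View pics/crop1.png

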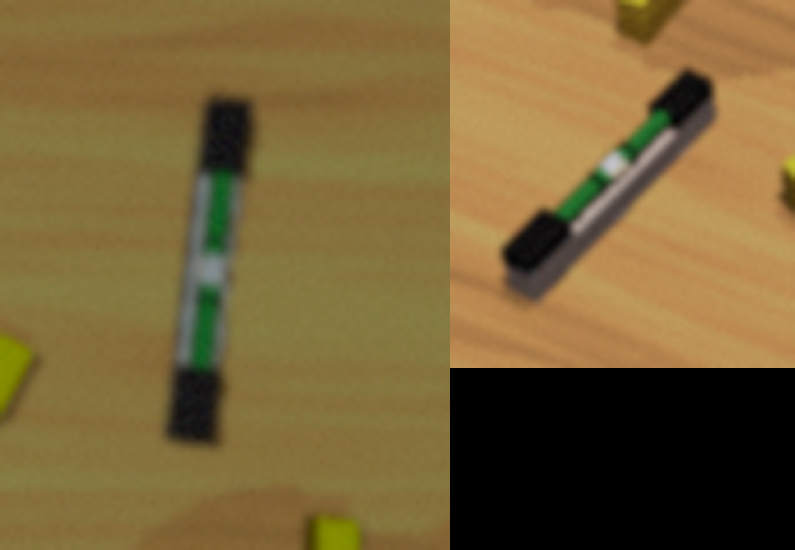

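View pics/crop2.png

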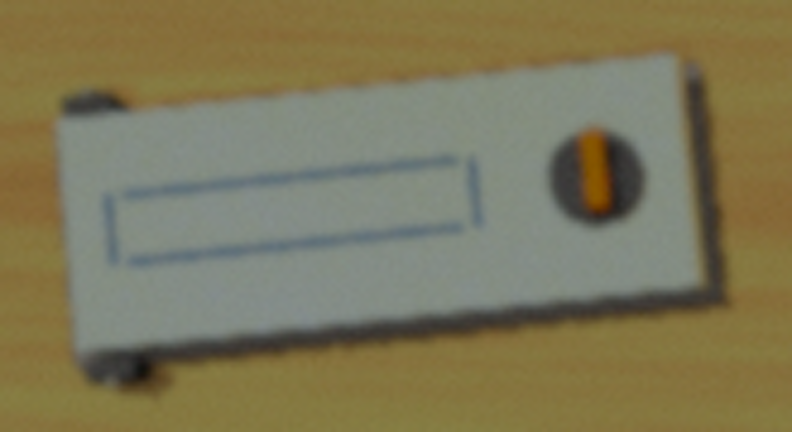

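The crop confirms it: silver bar, black ends, green vial with the white bubble at about top (412,254). The blue outline corners are in crop2. Now measuring with masks.

```bash
python3 - <<'E'
from h import *
T=cam("top");S=cam("scene")
t=cv2.imread('pics/top0.png');s=cv2.imread('pics/scene0.png')
def green(im,x0,y0,x1,y1):
    h=cv2.cvtColor(im,cv2.COLOR_BGR2HSV)[y0:y1,x0:x1]
    m=cv2.inRange(h,(45,100,40),(85,255,255));v,u=np.nonzero(m);
    pts=np.stack([u,v],1)+[x0,y0]
    r=cv2.minAreaRect(pts.astype(np.float32));return r
gt=green(t,395,210,430,300);gs=green(s,225,190,280,250);print(gt,gs)
P,e=two(T,gt[0],S,gs[0]);print("level vial ctr",P,e)
# caps black
a=np.array(onz(T,415.6,220.3,.04));b=np.array(onz(T,408.6,288,.04));print(a,b,np.linalg.norm(a-b),(a+b)/2,np.degrees(np.arctan2(*(b-a)[1::-1])))
# outline top
cr=lambda x,y:(195+x/4.8,170+y/4.8)
c=[cr(108,193),cr(475,155),cr(481,228),cr(114,266)]
pts=[onz(T,*p,.075) for p in c];
for p in pts:print(p)
ctr=np.mean(pts,0);print("ctr",ctr, [np.linalg.norm(pts[i]-pts[(i+1)%4]) for i in range(4)])
yv=(pts[0]+pts[3]-pts[1]-pts[2]);print("yaw y axis deg",np.degrees(np.arctan2(yv[1],yv[0])))
# orange bar
def org(im):
    h=cv2.cvtColor(im,cv2.COLOR_BGR2HSV);m=cv2.inRange(h,(6,170,110),(16,255,255))
    n,l,st,ce=cv2.connectedComponentsWithStats(m)
    return [(st[i],ce[i]) for i in range(1,n) if 15<st[i][4]<600]
print(org(t));print(org(s))
E
python3 - <<'E'
import cv2
s=cv2.imread('pics/scene0.png');cv2.imwrite('pics/crop3.png',cv2.resize(s[235:350,275:440],None,fx=4.8,fy=4.8,interpolation=cv2.INTER_CUBIC))
E
```

```text
((411.99884033203125, 253.84469604492188), (4.081666469573975, 40.30216598510742), 5.906141757965088) ((250.00003051757812, 215.50003051757812), (3.5355348587036133, 33.23401641845703), 45.0)
level vial ctr [ 0.45901075 -0.2693044   0.03135001] 0.000978888851575094
[ 0.55598248 -0.27739263  0.04      ] [ 0.36099624 -0.26011966  0.04      ] 0.19574982184912992 [ 0.45848936 -0.26875615  0.04      ] 174.93763610487412
[0.56521616 0.28931138 0.075     ]
[0.59381525 0.0732149  0.075     ]
[0.55054621 0.06821356 0.075     ]
[0.52201995 0.28376139 0.075     ]
ctr [0.5578994  0.17862531 0.075     ] [np.float64(0.21798072296643003), np.float64(0.04355712186690609), np.float64(0.21742726244496002), np.float64(0.043551293262123106)]
yaw y axis deg 97.53891711943612
[(array([500,  81,   8,   5,  23], dtype=int32), array([502.2173913 ,  82.43478261])), (array([550,  82,   5,   6,  18], dtype=int32), array([552.44444444,  84.11111111])), (array([555, 129,   1,  17,  17], dtype=int32), array([555., 137.])), (array([552, 148,   4,  16,  29], dtype=int32), array([554.13793103, 158.10344828]))]
[(array([ 71,   0,  25,  11, 193], dtype=int32), array([83.02072539,  4.60621762])), (array([126,   3,  29,  18, 261], dtype=int32), array([137.37931034,  10.05747126])), (array([104,  24,  14,  11,  58], dtype=int32), array([109.17241379,  29.05172414])), (array([80, 37, 16, 12, 79], dtype=int32), array([85.4556962 , 42.34177215])), (array([ 21,  52,  50,  24, 495], dtype=int32), array([44.32121212, 63.61010101])), (array([ 39, 246,  15,  14,  22], dtype=int32), array([ 45.95454545, 252.18181818])), (array([305, 253,  10,  14,  73], dtype=int32), array([309.67123288, 259.50684932]))]
```

View pics/crop3.png

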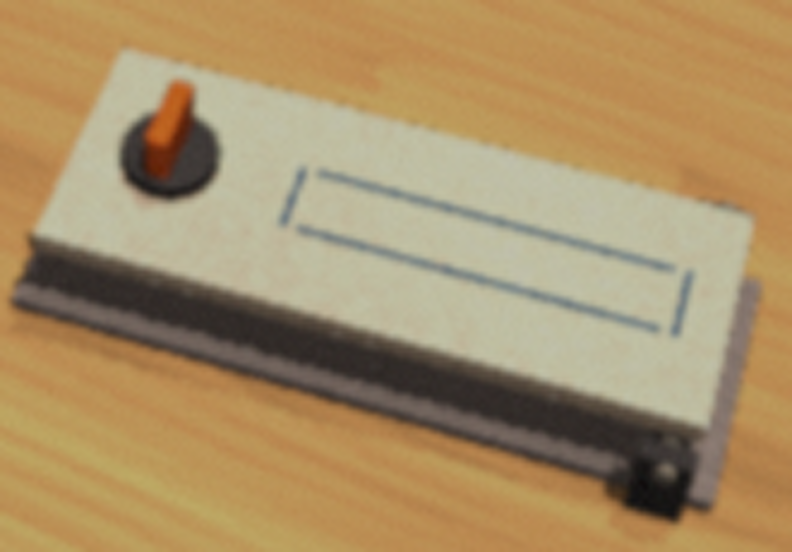

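```bash
python3 - <<'E'
from h import *
T=cam("top");S=cam("scene")
cr=lambda x,y:(195+x/4.8,170+y/4.8); cs=lambda x,y:(275+x/4.8,235+y/4.8)
ct=[(108,193),(475,155),(481,228),(114,266)]
# scene corner order: hinge end at right in scene; far/near
cc={'A':(690,270),'B':(303,170),'C':(284,226),'D':(676,336)}
for perm in (['A','B','C','D'],['D','C','B','A']):
    r=[two(T,cr(*ct[i]),S,cs(*cc[k])) for i,k in enumerate(perm)]
    for p,e in r:print(p.round(4),round(e,4))
    print(np.mean([p for p,e in r],0))
# knob bar: top face center
print(two(T,cr(595,168),S,cs(178,115)))
print("knob disc at .087",onz(T,*cr(597,178),.087), onz(S,*cs(170,153),.087))
# predicted from outline
y=np.array([np.cos(np.radians(97.54)),np.sin(np.radians(97.54)),0]);print(np.array([.5579,.1786,.075])-.18*y)
o=get_obs()
M=R.from_rotvec(o['orientation']).as_matrix();print(M.round(3))
E
```

```text
[0.5586 0.2857 0.1161] 0.0108
[0.586  0.0776 0.11  ] 0.0149
[0.5585 0.0687 0.0173] 0.0074
[0.5283 0.2934 0.0166] 0.0055
[0.55785273 0.18137635 0.06500282]
[0.5655 0.2925 0.0681] 0.0036
[0.5938 0.0764 0.067 ] 0.0058
[0.5513 0.0702 0.0636] 0.0026
[0.5222 0.2863 0.0686] 0.0024
[0.55821519 0.18135154 0.06681193]
(array([0.58161607, 0.00457305, 0.11069428]), np.float64(0.007238156526077223))
knob disc at .087 [5.80522583e-01 4.88031007e-04 8.70000000e-02] [0.58938425 0.00744643 0.087     ]
[5.81519297e-01 1.56370846e-04 7.50000000e-02]
[[ 0.262 -0.965 -0.   ]
 [-0.965 -0.262  0.001]
 [-0.001  0.    -1.   ]]
```

```bash
cat >> h.py <<'E'
def plan(pos,yaw,n=8,o=None,Rt=None):
    """constant rows (mm, rad) from measured pose to TCP pos / tool-x yaw deg, tool down"""
    o=o or get_obs();R0=R.from_rotvec(o["orientation"]).as_matrix()
    if Rt is None:
        c,s=np.cos(np.radians(yaw)),np.sin(np.radians(yaw))
        Rt=np.array([[c,s,0],[s,-c,0],[0,0,-1.]])
    w=R.from_matrix(R0.T@Rt).as_rotvec()/n
    A=sum(R.from_rotvec(w*k).as_matrix() for k in range(n))
    d=np.linalg.solve(A,R0.T@(np.array(pos)-o["tcp_pos"]))*1000
    print("rows",n,"d",d.round(1),"w",w.round(4),"clock",o["clock"],"tcp",o["tcp_pos"].round(4),"F",o["contact_force"].round(1),"Mz",o["moment"].round(2),"grip",round(o["grip_width"]*1000,1),"j",o["joints"].round(2))
E
python3 - <<'E'
from h import *
plan([.4585,-.2688,.19],-95.06)
E
```

```text
rows 8 d [-43.8 -40.5   5.1] w [0.     0.0002 0.0441] clock 0.15 tcp [ 0.1766 -0.6511  0.2306] F [0.6 0.1 0. ] Mz [-0.03  0.02 -0.03] grip 85.8 j [ 1.2   0.48  0.02  1.56 -0.01  1.11 -0.08]
```

>>> {"op": "servo_tool", "data": {
  "increments": [-43.8,-40.5,5,0,0,0.044,85,-43.8,-40.5,5,0,0,0.044,85,-43.8,-40.5,5,0,0,0.044,85,-43.8,-40.5,5,0,0,0.044,85,-43.8,-40.5,5,0,0,0.044,85,-43.8,-40.5,5,0,0,0.044,85,-43.8,-40.5,5,0,0,0.044,85,-43.8,-40.5,5,0,0,0.044,85]
}}

```text
clock: 1.15
tcp_pos: [0.4594, -0.2679, 0.1912]
orientation: [2.12, -2.318, 0.0]
contact_force: [-0.2, -2.1, 1.1]
grip_width: 0.0848
```

```bash
cat > look.py <<'E'
import sys,pickle
from h import *
n=sys.argv[1]
o=get_obs();p,d=grab_frame("wrist");cv2.imwrite(f"pics/{n}.png",p[:,:,::-1]);np.save(f"pics/{n}_d.npy",d);pickle.dump(o,open(f"pics/{n}.pkl","wb"))
print(o["clock"],o["tcp_pos"],R.from_rotvec(o["orientation"]).as_matrix().round(3).tolist(),o["contact_force"].round(1),np.abs(o["qvel"]).max().round(3))
E
python3 look.py w1; python3 -c "
from h import *
plan([.4585,-.2688,.15],-95.06,4)"
```

```text
1.15 [ 0.45936485 -0.26786833  0.19123297] [[-0.089, -0.996, 0.0], [-0.996, 0.089, -0.0], [0.0, -0.0, -1.0]] [-0.2 -2.1  1.1] 1.286
rows 4 d [ 2.4  1.7 10.2] w [-0.0009  0.0011  0.002 ] clock 1.2 tcp [ 0.4659 -0.2597  0.1909] F [4.  5.5 0. ] Mz [ 0.33 -0.34 -0.03] grip 84.9 j [ 0.51  0.3  -0.14  1.93  0.04  0.92 -1.3 ]
```

View pics/w1.png

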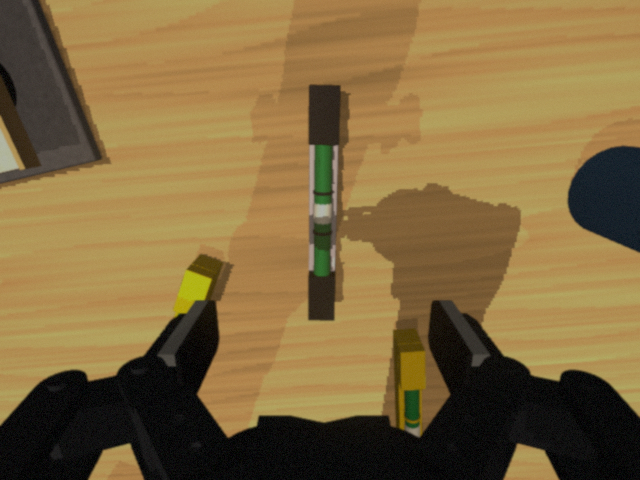

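Wrist view: silver level at columns 308–340, rows 85–320, with the vial lines at about (322,193) and (322,231). The yellow bars lie clear of where the fingers will come down.

>>> {"op": "servo_tool", "data": {
  "increments": [2.5,1.7,15,0,0,0.002,85,2.5,1.7,15,0,0,0.002,85,2.5,1.7,15,0,0,0.002,85,2.5,1.7,15,0,0,0.002,85,0,0,0,0,0,0,85,0,0,0,0,0,0,85,0,0,0,0,0,0,85,0,0,0,0,0,0,85]
}}

```text
clock: 2.2
tcp_pos: [0.4512, -0.2787, 0.1318]
orientation: [-2.113, 2.324, -0.001]
contact_force: [0.3, -0.4, 0.3]
grip_width: 0.0846
```

```bash
python3 look.py w2; python3 -c "
from h import *
plan([.4585,-.2688,.15],-95.06,4)"
```

```text
2.2 [ 0.45121895 -0.27874386  0.13179614] [[-0.095, -0.995, 0.001], [-0.995, 0.095, -0.0], [0.0, -0.001, -1.0]] [ 0.3 -0.4  0.3] 0.002
rows 4 d [-2.6 -1.6 -4.6] w [-0.0002 -0.0001 -0.0017] clock 2.25 tcp [ 0.4511 -0.2787  0.1317] F [ 0.1  0.4 -1. ] Mz [-0.03  0.04  0.  ] grip 85.1 j [ 0.53  0.37 -0.12  1.99  0.06  0.79 -1.29]
```

View pics/w2.png

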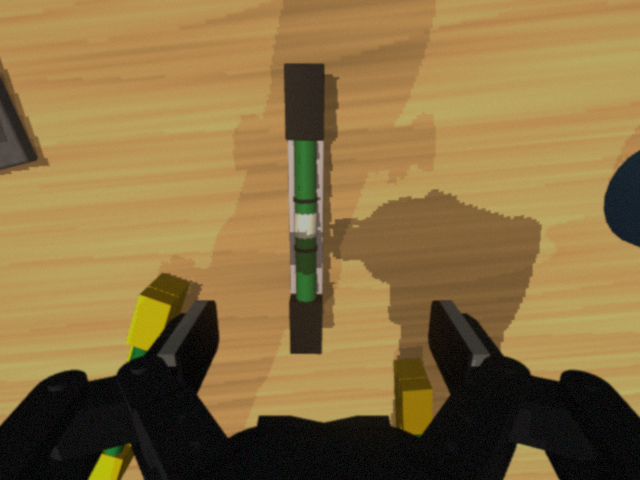

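```bash
python3 - <<'E'
from h import *
import pickle
o1=pickle.load(open('pics/w1.pkl','rb'));o2=pickle.load(open('pics/w2.pkl','rb'))
C1=cam("wrist",o1);C2=cam("wrist",o2)
for n,C in(("w1",C1),("w2",C2)):
    im=cv2.imread(f'pics/{n}.png');h=cv2.cvtColor(im,cv2.COLOR_BGR2HSV)
    m=cv2.inRange(h,(45,100,30),(85,255,255))[:, 280:345];m[:60]=0;m[330:]=0
    v,u=np.nonzero(m);print(n,v.min(),v.max(),u[v<v.min()+20].mean()+280,u[v>v.max()-20].mean()+280)
d1,d2=[(323,144),(322,277)],[(305,139),(306,301)]
for a,b in zip(d1,d2): print(two(C1,a,C2,b))
for p in ((304.5,64),(306,353)): print("end",onz(C2,*p,.04))
e=[onz(C2,*p,.04) for p in ((304.5,64),(306,353))];print(np.mean(e,0),np.linalg.norm(e[0]-e[1]),np.degrees(np.arctan2(*(e[1]-e[0])[1::-1])))
for p in ((305,201),(305.5,247)):print("line",onz(C2,*p,.036))
dd=np.load('pics/w2_d.npy');print(dd[224,305],dd[100,304],dd[330,305],dd[224,400])
K,ee,Rm=C2
def dp(C,u,v,z):
    e,d=ray(C,u,v);return e+d*z
for q in((304,100),(306,330),(400,224)):print(dp(C2,*q,dd[q[1],q[0]]))
# width
for q in((286,100),(323.5,100),(290.5,330),(321.5,330)):print(onz(C2,*q,.04))
E
```

```text
w1 145 276 323.16037735849056 321.6048951048951
w2 140 302 304.89397590361443 305.4344023323615
(array([ 0.5176856 , -0.27264048,  0.02431329]), np.float64(0.00019063731714499246))
(array([ 0.40129267, -0.26112542,  0.02923798]), np.float64(0.0006166970111822774))
end [ 0.56089532 -0.2778556   0.04      ]
end [ 0.36406352 -0.25730017  0.04      ]
[ 0.46247942 -0.26757788  0.04      ] 0.19790221254874718 174.03813109535832
line [ 0.47864408 -0.26893363  0.036     ]
line [ 0.44638694 -0.26574077  0.036     ]
0.24470167 0.2196859 0.2693026 0.28451014
[ 0.54118242 -0.27541361  0.04065288]
[ 0.38396056 -0.25949025  0.04051196]
[ 0.44598861 -0.33798193  0.0007709 ]
[ 0.54223456 -0.26459628  0.04      ]
[ 0.54010895 -0.28707238  0.04      ]
[ 0.38471377 -0.24813239  0.04      ]
[ 0.38256868 -0.27073335  0.04      ]
```

```bash
python3 -c "
from h import *
plan([.4625,-.2675,.008],-95.96,6)"
```

```text
rows 6 d [-2.1 -1.7 20.6] w [-0.0001 -0.      0.0015] clock 2.25 tcp [ 0.4511 -0.2787  0.1317] F [ 0.1  0.4 -1. ] Mz [-0.03  0.04  0.  ] grip 85.1 j [ 0.53  0.37 -0.12  1.99  0.06  0.79 -1.29]
```

>>> {"op": "servo_tool", "data": {
  "increments": [-3.2,-2.6,12,0,0,0.003,85,-3.2,-2.6,12,0,0,0.003,85,-3.2,-2.6,20,0,0,0.002,85,-3,-2.4,20,0,0,0.001,85,0,0,20,0,0,0,85,0,0,20,0,0,0,85,0,0,15,0,0,0,85,0,0,4.7,0,0,0,85]
}}

```text
clock: 3.25
tcp_pos: [0.4616, -0.2666, 0.0063]
orientation: [2.103, -2.333, -0.003]
contact_force: [0.4, 0.2, 0.3]
grip_width: 0.0851
```

>>> {"op": "servo_tool", "data": {
  "increments": [0,0,0,0,0,0,85,0,0,0,0,0,0,10,0,0,0,0,0,0,10,0,0,0,0,0,0,10,0,0,0,0,0,0,10,0,0,0,0,0,0,10,0,0,0,0,0,0,10,0,0,0,0,0,0,10],
  "squeeze": 50
}}

```text
clock: 4.25
tcp_pos: [0.4626, -0.2675, 0.0081]
orientation: [-2.102, 2.334, -0.001]
contact_force: [-0.8, -0.6, 5.8]
grip_width: 0.0229
```

```bash
python3 look.py w3;python3 -c "
from h import *
plan([.4625,-.2675,.16],-95.96,4)"
```

```text
4.25 [ 0.46255765 -0.26750057  0.00810977] [[-0.104, -0.995, 0.001], [-0.995, 0.104, -0.001], [0.0, -0.001, -1.0]] [-0.8 -0.6  5.8] 0.002
rows 4 d [  0.  -0. -38.] w [-0.0002 -0.0001 -0.0001] clock 4.3 tcp [ 0.4626 -0.2675  0.0081] F [-2.  -1.   5.8] Mz [0.01 0.21 0.01] grip 23.2 j [ 0.48  0.57 -0.1   2.04  0.1   0.54 -1.36]
```

View pics/w3.png

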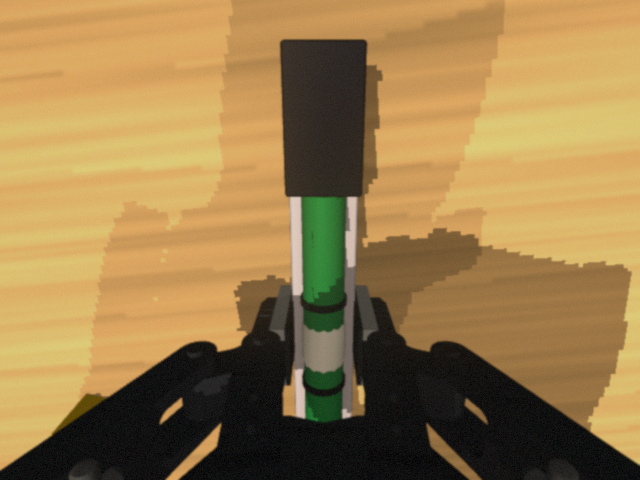

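Grip good (23 mm, at the vial lines). Lift it, then carry it to a hover beside the outline to measure the shelf.

```bash
python3 -c "
from h import *
o=get_obs();o['tcp_pos']=o['tcp_pos']+[0,0,.08]
plan([.488,.168,.25],7.54,14,o)"
```

```text
rows 14 d [-25.1 -25.5 -11.6] w [-0.000e+00 -1.000e-04 -1.291e-01] clock 4.3 tcp [ 0.4626 -0.2675  0.0881] F [-2.  -1.   5.8] Mz [0.01 0.21 0.01] grip 23.2 j [ 0.48  0.57 -0.1   2.04  0.1   0.54 -1.36]
```

>>> {"op": "servo_tool", "data": {
  "increments": [0,0,-35,0,0,0,10,0,0,-45,0,0,0,10,-25.1,-25.5,-11.6,0,0,-0.129,10,-25.1,-25.5,-11.6,0,0,-0.129,10,-25.1,-25.5,-11.6,0,0,-0.129,10,-25.1,-25.5,-11.6,0,0,-0.129,10,-25.1,-25.5,-11.6,0,0,-0.129,10,-25.1,-25.5,-11.6,0,0,-0.129,10]
}}

```text
clock: 5.3
tcp_pos: [0.576, -0.0903, 0.1568]
orientation: [2.831, -1.362, -0.002]
contact_force: [1.2, -0.2, -2.4]
grip_width: 0.0226
```

>>> {"op": "servo_tool", "data": {
  "increments": [-25.1,-25.5,-11.6,0,0,-0.129,10,-25.1,-25.5,-11.6,0,0,-0.129,10,-25.1,-25.5,-11.6,0,0,-0.129,10,-25.1,-25.5,-11.6,0,0,-0.129,10,-25.1,-25.5,-11.6,0,0,-0.129,10,-25.1,-25.5,-11.6,0,0,-0.129,10,-25.1,-25.5,-11.6,0,0,-0.129,10,-25.1,-25.5,-11.6,0,0,-0.129,10]
}}

```text
clock: 6.3
tcp_pos: [0.4866, 0.1687, 0.2496]
orientation: [3.134, 0.213, -0.002]
contact_force: [0.1, 0.4, -1.2]
grip_width: 0.0234
```

>>> {"op": "servo_tool", "data": {
  "increments": [0,0,0,0,0,0,10,0,0,0,0,0,0,10,0,0,0,0,0,0,10,0,0,0,0,0,0,10,0,0,0,0,0,0,10,0,0,0,0,0,0,10,0,0,0,0,0,0,10,0,0,0,0,0,0,10]
}}

```text
clock: 7.3
tcp_pos: [0.4879, 0.1679, 0.25]
orientation: [-3.135, -0.206, -0.0]
contact_force: [-0.4, 0.2, -2.8]
grip_width: 0.0231
```

```bash
python3 look.py w4
```

```text
7.3 [0.48794059 0.16794877 0.25001249] [[0.991, 0.131, 0.0], [0.131, -0.991, 0.0], [0.0, -0.0, -1.0]] [-0.4  0.2 -2.8] 0.002
```

View pics/w4.png

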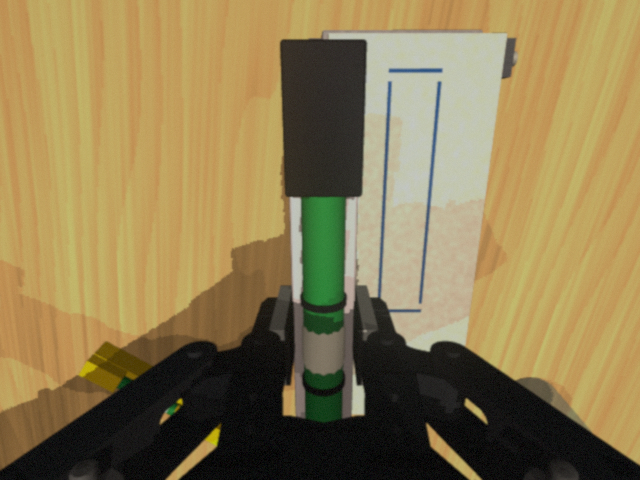

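Wrist view: the outline is clear of the level. Its end bars are at rows 70 and 310, its sides run from (390,82) to (380,297) and from (439,82) to (421,303).

```bash
python3 - <<'E'
from h import *
import pickle
o=pickle.load(open('pics/w4.pkl','rb'));C=cam("wrist",o)
dd=np.load('pics/w4_d.npy')
def dp(u,v):
    e,d=ray(C,u,v);z=np.median(dd[v-2:v+3,u-2:u+3]);return e+d*z
for q in((415,60),(410,150),(405,250),(400,300),(470,60),(460,250),(455,340)):print(q,dp(*q).round(4))
im=cv2.imread('pics/w4.png').astype(int)
b,g,r=im[...,0],im[...,1],im[...,2]
m=((b-r)>25);m[:, :368]=0;m[320:]=0;m[:60]=0;m[:,450:]=0
v,u=np.nonzero(m)
def show(sel):
    print(u[sel].min(),u[sel].max(),v[sel].min(),v[sel].max(),u[sel].mean().round(1),v[sel].mean().round(1))
show(v<77);show(v>306);show((v>77)&(v<306)&(u>415));show((v>77)&(v<306)&(u<400))
# sides fit u=a v+c
L=(v>80)&(v<295)&(u<400);Rr=(v>80)&(v<300)&(u>415)
pl=np.polyfit(v[L],u[L],1);pr=np.polyfit(v[Rr],u[Rr],1);print(pl,pr)
vt=v[v<77].mean();vb=v[v>306].mean()
z=.0775
# shelf plane: fit from depth points
P=np.array([dp(a,bb) for a in(400,430,460)for bb in range(90,300,20)])
A=np.c_[P[:,:2],np.ones(len(P))];co=np.linalg.lstsq(A,P[:,2],rcond=None)[0];print("plane",co,(A@co-P[:,2]).std())
def pl_hit(u,v):
    e,d=ray(C,u,v);n=np.array([-co[0],-co[1],1]);t=(co[2]-n@e)/(n@d);return e+t*d
q=[pl_hit(np.polyval(pp,vv),vv) for vv in(vt,vb) for pp in(pl,pr)]
for x in q:print(x.round(4))
c=np.mean(q,0);y=(q[0]+q[1]-q[2]-q[3]);print("spot",c,"yaw",np.degrees(np.arctan2(y[1],y[0])),np.linalg.norm(y)/2,np.linalg.norm(q[0]-q[1]))
l=q[0]-q[2];rr=q[1]-q[3];print([np.degrees(np.arctan2(k[1],k[0])) for k in(l,rr)])
yy=y/np.linalg.norm(y);print("slope along y",yy[2],"knob",c-.18*yy)
# held level: cap end & vial in image
plan([c[0],c[1],.16],np.degrees(np.arctan2(y[1],y[0]))-90,4)
E
```

```text
(415, 60) [0.5461 0.2975 0.0742]
(410, 150) [0.5564 0.2284 0.074 ]
(405, 250) [0.5702 0.1387 0.0739]
(400, 300) [0.5755 0.0875 0.0743]
(470, 60) [0.5896 0.3033 0.0736]
(460, 250) [0.6206 0.1455 0.0743]
(455, 340) [0.639  0.0509 0.0746]
389 441 68 72 416.4 70.2
389 419 310 311 404.0 310.5
420 440 82 302 430.9 174.5
379 391 81 296 384.9 174.2
[-4.90177380e-02  3.93456224e+02] [-8.72390389e-02  4.46161129e+02]
plane [ 0.00097884 -0.00135776  0.07377077] 0.00018077978982391794
[0.5279 0.2875 0.0739]
[0.5676 0.2928 0.0739]
[0.5567 0.0734 0.0742]
[0.5963 0.0787 0.0742]
spot [0.56210501 0.18311268 0.07407236] yaw 97.63899664259252 0.21604644358461947 0.04002410796558922
[np.float64(97.64685903124084), np.float64(97.63113473569818)]
slope along y -0.0014758267534272485 knob [0.58603256 0.00471032 0.07433801]
rows 4 d [18.9 -1.3 22.5] w [-0.     -0.     -0.0006] clock 7.35 tcp [0.4879 0.168  0.25  ] F [ 0.7  0.2 -2.5] Mz [-0.01 -0.02 -0.06] grip 22.8 j [ 0.14  0.27 -0.69  1.87  0.19  1.07 -0.5 ]
```

```bash
python3 -c "
from h import *
plan([.5621,.1831,.12],7.64,8)"
```

```text
rows 8 d [ 9.4 -0.7 16.3] w [-0.     -0.     -0.0003] clock 7.35 tcp [0.4879 0.168  0.25  ] F [ 0.7  0.2 -2.5] Mz [-0.01 -0.02 -0.06] grip 22.8 j [ 0.14  0.27 -0.69  1.87  0.19  1.07 -0.5 ]
```

>>> {"op": "servo_tool", "data": {
  "increments": [12.5,-0.9,10,0,0,-0.002,10,12.5,-0.9,10,0,0,0,10,12.5,-0.9,18,0,0,0,10,12.5,-0.9,18,0,0,0,10,12.6,-0.9,20,0,0,0,10,12.6,-0.9,20,0,0,0,10,0,0,20,0,0,0,10,0,0,14,0,0,0,10]
}}

```text
clock: 8.35
tcp_pos: [0.561, 0.183, 0.118]
orientation: [3.134, 0.209, -0.003]
contact_force: [0.3, -0.5, -2.1]
grip_width: 0.023
```

>>> {"op": "servo_tool", "data": {
  "increments": [0,0,10,0,0,0,10,0,0,10,0,0,0,10,0,0,8,0,0,0,10,0,0,4,0,0,0,10,0,0,1.5,0,0,0,10,0,0,0,0,0,0,10,0,0,0,0,0,0,10,0,0,0,0,0,0,10]
}}

```text
clock: 9.35
tcp_pos: [0.5619, 0.1833, 0.0867]
orientation: [-3.135, -0.209, -0.001]
contact_force: [-0.3, 0.5, -3.0]
grip_width: 0.023
```

```bash
python3 -c "
from h import *
plan([.5621,.1831,.082],7.64,1)"; python3 look.py w5
```

```text
rows 1 d [0.2 0.2 4.7] w [-0.0001 -0.0004 -0.0003] clock 9.35 tcp [0.5619 0.1833 0.0867] F [-0.3  0.5 -3. ] Mz [ 0.01  0.07 -0.01] grip 23.0 j [ 0.01  0.58 -0.58  1.85  0.41  0.83 -0.64]
9.35 [0.56190339 0.1833135  0.08671642] [[0.991, 0.133, 0.0], [0.133, -0.991, 0.0], [0.0, -0.0, -1.0]] [-0.3  0.5 -3. ] 0.002
```

View pics/w5.png

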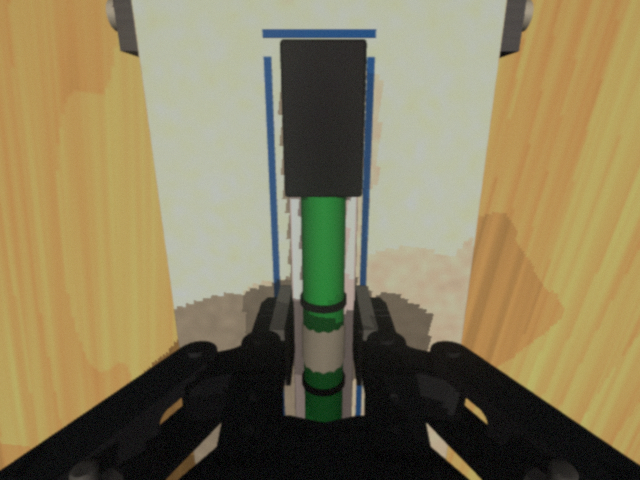

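```bash
python3 - <<'E'
from h import *
import pickle
o=pickle.load(open('pics/w5.pkl','rb'));C=cam("wrist",o)
Rm=R.from_rotvec(o['orientation']).as_matrix()
f=lambda u,v,z:(Rm.T@(onz(C,u,v,z)-o['tcp_pos'])*1000).round(1)
print("endbar",f(319.5,33.5,.0741),"sideL",f(268.5,80,.0741),f(275.5,240,.0741),"R",f(371.5,80,.0741),f(365,240,.0741))
print("level end top",f(323.5,40,.0787+.04),f(282,60,.1187),f(365,60,.1187))
E
```

```text
endbar [   0.2 -107.8   12.6] sideL [-19.8 -91.5  12.6] [-19.7 -25.2  12.6] R [ 20.6 -91.5  12.6] [ 20.3 -25.3  12.6]
level end top [  1.6 -97.5 -32. ] [ -9.8 -92.6 -32. ] [ 13.1 -92.6 -32. ]
```

Level sits about 1.2 mm off in tool x, otherwise inside. Correct and set it down.

>>> {"op": "servo_tool", "data": {
  "increments": [-1.2,-1,1,0,0,0,10,0,0,1,0,0,0,10,0,0,1,0,0,0,10,0,0,1,0,0,0,10,0,0,0.5,0,0,0,10,0,0,0,0,0,0,10,0,0,0,0,0,0,10,0,0,0,0,0,0,10]
}}

```text
clock: 10.4
tcp_pos: [0.5605, 0.1841, 0.0822]
orientation: [3.135, 0.209, 0.0]
contact_force: [-1.8, -0.9, 0.2]
grip_width: 0.0229
```

>>> {"op": "servo_tool", "data": {
  "increments": [0,0,0.3,0,0,0,10,0,0,0,0,0,0,10,0,0,0,0,0,0,60,0,0,0,0,0,0,60,0,0,0,0,0,0,60,0,0,0,0,0,0,60,0,0,0,0,0,0,60,0,0,0,0,0,0,60]
}}

```text
clock: 11.4
tcp_pos: [0.5605, 0.1841, 0.0817]
orientation: [-3.135, -0.209, -0.0]
contact_force: [-0.7, 0.2, 0.7]
grip_width: 0.0599
```

>>> {"op": "servo_tool", "data": {
  "increments": [0,0,-8,0,0,0,60,0,0,-15,0,0,0,60,0,0,-25,0,0,0,60,0,0,-30,0,0,0,60,0,0,-30,0,0,0,60,0,0,-20,0,0,0,60,0,0,0,0,0,0,60,0,0,0,0,0,0,60]
}}

```text
clock: 12.4
tcp_pos: [0.5599, 0.1836, 0.2088]
orientation: [3.134, 0.209, -0.002]
contact_force: [-0.6, -0.2, -0.5]
grip_width: 0.06
```

```bash
python3 look.py w6
```

```text
12.4 [0.55991848 0.18361746 0.2087856 ] [[0.991, 0.133, -0.001], [0.133, -0.991, -0.001], [-0.001, 0.001, -1.0]] [-0.6 -0.2 -0.5] 0.011
```

View pics/w6.png

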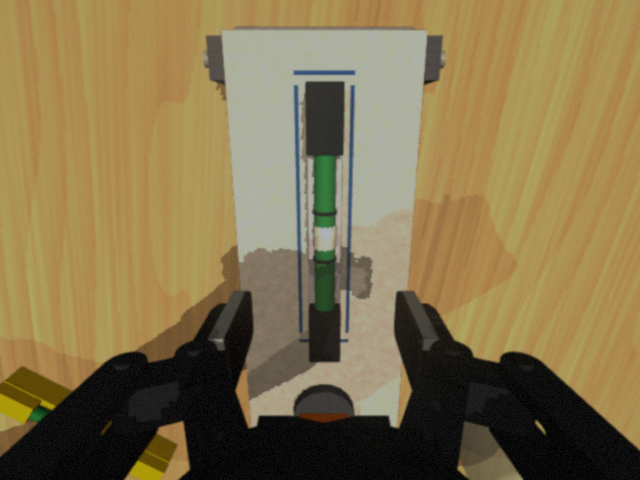

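Level stands upright on the shelf, with caps at rows 82–361, centred between the outline's side lines. Next: hover over the knob, turned 90°, and check both the level's pose and the knob.

```bash
python3 - <<'E'
from h import *
import pickle
o=pickle.load(open('pics/w6.pkl','rb'));C=cam("wrist",o)
f=lambda u,v,z:onz(C,u,v,z)
a=f(324.5,82,.114);b=f(324.5,361,.114);print((a+b)/2,np.linalg.norm(a-b),np.degrees(np.arctan2(*(a-b)[1::-1])))
q=[f(295,72.5,.0741),f(354,72.5,.0741),f(301.5,341,.0741),f(347.5,341,.0741)];print(np.mean(q,0))
plan([.586,.0047,.2],97.64,12)
E
```

```text
[0.56259747 0.18261901 0.114     ] 0.19799777547739053 97.71249227973354
[0.56270643 0.18275991 0.0741    ]
rows 12 d [-10.9  12.7   0.7] w [-1.000e-04  2.000e-04 -1.309e-01] clock 12.45 tcp [0.5598 0.1836 0.2085] F [ 0.2 -0.5  0.2] Mz [0.04 0.02 0.01] grip 60.1 j [ 0.07  0.43 -0.64  1.76  0.3   1.05 -0.54]
```

Level centre matches the outline centre within 0.2 mm, and the yaw is right.

>>> {"op": "servo_tool", "data": {
  "increments": [-10.9,12.7,0.7,0,0,-0.131,60,-10.9,12.7,0.7,0,0,-0.131,60,-10.9,12.7,0.7,0,0,-0.131,60,-10.9,12.7,0.7,0,0,-0.131,60,-10.9,12.7,0.7,0,0,-0.131,60,-10.9,12.7,0.7,0,0,-0.131,60,-10.9,12.7,0.7,0,0,-0.131,60,-10.9,12.7,0.7,0,0,-0.131,60]
}}

```text
clock: 13.45
tcp_pos: [0.5447, 0.0562, 0.2028]
orientation: [-2.605, -1.754, 0.003]
contact_force: [0.5, 0.5, -0.2]
grip_width: 0.0597
```

>>> {"op": "servo_tool", "data": {
  "increments": [-10.9,12.7,0.7,0,0,-0.131,60,-10.9,12.7,0.7,0,0,-0.131,60,-10.9,12.7,0.7,0,0,-0.131,60,-10.9,12.7,0.7,0,0,-0.131,60,0,0,0,0,0,0,60,0,0,0,0,0,0,60,0,0,0,0,0,0,60,0,0,0,0,0,0,60]
}}

```text
clock: 14.45
tcp_pos: [0.5861, 0.0056, 0.2014]
orientation: [2.067, 2.365, -0.0]
contact_force: [-0.4, 0.3, 0.6]
grip_width: 0.0598
```

```bash
python3 look.py w7;  python3 - <<'E'
from h import *
p,d=grab_frame("scene");cv2.imwrite("pics/scene1.png",p[:,:,::-1])
s=p[:,:,::-1]
cv2.imwrite('pics/crop4.png',cv2.resize(s[215:330,275:440],None,fx=4.8,fy=4.8,interpolation=cv2.INTER_CUBIC))
E
```

```text
14.45 [0.58613815 0.00556037 0.20143191] [[-0.134, 0.991, 0.0], [0.991, 0.134, -0.0], [-0.0, 0.0, -1.0]] [-0.4  0.3  0.6] 0.005
```

View pics/w7.png

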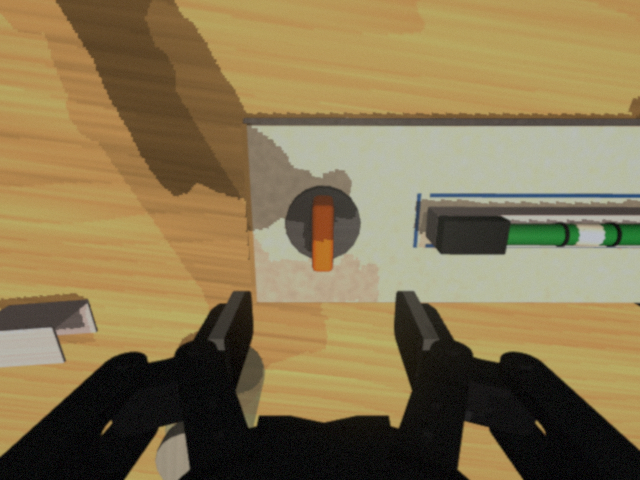

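View pics/crop4.png

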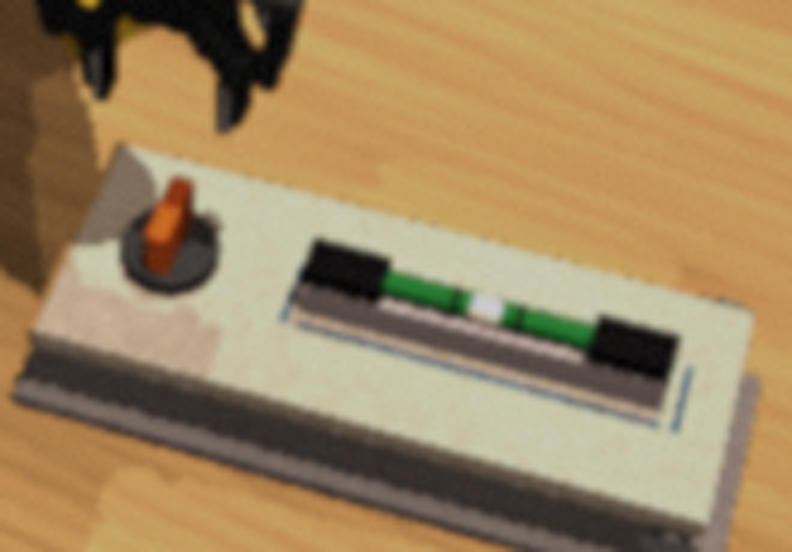

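Wrist view: disc centre (323,222), bar columns 313–332, vertical in the image, so it is parallel to the tool's y. In the scene crop the bubble is near mid-lines with the shelf unseated.

```bash
python3 - <<'E'
from h import *
import pickle
o=pickle.load(open('pics/w7.pkl','rb'));C=cam("wrist",o);dd=np.load('pics/w7_d.npy')
Rm=R.from_rotvec(o['orientation']).as_matrix()
tool=lambda P:(Rm.T@(P-o['tcp_pos'])*1000).round(1)
def dp(u,v):
    e,d=ray(C,u,v);return e+d*np.median(dd[v-1:v+2,u-1:u+2])
for q in((322,240),(322,255),(322,265),(300,222),(346,222),(322,192),(280,270),(380,200)):P=dp(*q);print(q,P.round(4),tool(P))
# disc edges
print("disc ctr",tool(onz(C,322.7,222,.086)),onz(C,322.7,222,.086))
im=cv2.imread('pics/w7.png');h=cv2.cvtColor(im,cv2.COLOR_BGR2HSV);m=cv2.inRange(h,(3,150,60),(20,255,255));m[:180]=0;m[290:]=0;m[:,:295]=0;m[:,350:]=0
for v in range(192,276,6):
    u=np.nonzero(m[v])[0]
    if len(u):print(v,u.min(),u.max(),(u.min()+u.max())/2, dd[v,int(u.mean())].round(4))
E
```

```text
(322, 240) [0.5856 0.0046 0.1209] [-0.8 -0.6 80.5]
(322, 255) [0.5958 0.006  0.1212] [-0.8  9.6 80.3]
(322, 265) [0.6028 0.007  0.1209] [-0.8 16.7 80.5]
(300, 222) [ 0.5853 -0.0117  0.0874] [-17.   -3.1 114. ]
(346, 222) [0.5809 0.0215 0.0872] [ 16.6  -3.1 114.2]
(322, 192) [0.5614 0.0012 0.0869] [ -0.9 -25.1 114.6]
(280, 270) [ 0.631  -0.0233  0.074 ] [-34.6  40.6 127.4]
(380, 200) [0.564  0.0455 0.0741] [ 42.6 -16.5 127.4]
disc ctr [ -0.4  -2.7 115.4] [0.58351689 0.00473731 0.086     ]
198 314 331 322.5 0.2471
204 313 331 322.0 0.232
210 312 333 322.5 0.2289
216 312 333 322.5 0.2307
222 312 332 322.0 0.2311
228 312 332 322.0 0.2323
234 312 332 322.0 0.2342
240 312 332 322.0 0.2356
246 312 332 322.0 0.2369
252 312 332 322.0 0.2378
258 312 332 322.0 0.239
264 313 331 322.0 0.2415
270 315 329 322.0 0.2414
```

>>> {"op": "servo_tool", "data": {
  "increments": [-0.6,-2,5,0,0,0,60,0,0,15,0,0,0,60,0,0,20,0,0,0,60,0,0,20,0,0,0,50,0,0,20,0,0,0,50,0,0,20,0,0,0,50,0,0,8,0,0,0,50,0,0,2,0,0,0,50]
}}

```text
clock: 15.55
tcp_pos: [0.5844, 0.0043, 0.0908]
orientation: [-2.067, -2.365, 0.0]
contact_force: [-0.2, 0.3, -0.1]
grip_width: 0.0499
```

>>> {"op": "servo_tool", "data": {
  "increments": [0,0,0,0,0,0,50,0,0,0,0,0,0,50,0,0,0,0,0,0,2,0,0,0,0,0,0,2,0,0,0,0,0,0,2,0,0,0,0,0,0,2,0,0,0,0,0,0,2,0,0,0,0,0,0,2],
  "squeeze": 60
}}

```text
clock: 16.55
tcp_pos: [0.5847, 0.0046, 0.0915]
orientation: [-2.067, -2.366, -0.001]
contact_force: [-0.4, 2.6, 3.3]
grip_width: 0.0132
```

```bash
python3 -c "
from h import *
plan([.586,.005,.085],97.64,1)"
```

```text
rows 1 d [0.3 1.3 6.5] w [ 0.0005 -0.0004  0.001 ] clock 16.55 tcp [0.5847 0.0046 0.0915] F [-0.4  2.6  3.3] Mz [ 0.42  0.01 -0.09] grip 13.2 j [ 0.51  0.65 -0.85  1.85  0.6   0.92  1.09]
```

>>> {"op": "servo_tool", "data": {
  "increments": [0,0,1,0,0,0,2,0,0,1,0,0,0,2,0,0,1,0,0,0,2,0,0,1,0,0,0,2,0,0,1,0,0,0,2,0,0,1,0,0,0,2,0,0,0,0,0,0,2,0,0,0,0,0,0,2]
}}

```text
clock: 17.55
tcp_pos: [0.5852, 0.0039, 0.0861]
orientation: [2.068, 2.364, 0.001]
contact_force: [-1.9, -0.4, 10.9]
grip_width: 0.0131
```

>>> {"op": "servo_tool", "data": {
  "increments": [0,0,1,0,0,0,2,0,0,1,0,0,0,2,0,0,0.5,0,0,0,2,0,0,0,0,0,0,2,0,0,0,0,0,0,2,0,0,0,0,0,0,2,0,0,0,0,0,0,2,0,0,0,0,0,0,2]
}}

```text
clock: 18.55
tcp_pos: [0.5862, 0.0039, 0.0852]
orientation: [2.067, 2.362, 0.002]
contact_force: [-3.6, -2.7, 21.0]
grip_width: 0.0132
```

```bash
cat > bub.py <<'E'
import sys
from h import *
n=sys.argv[1]
o=get_obs();print(o["clock"],o["tcp_pos"].round(4),"F",o["contact_force"].round(1),"M",o["moment"].round(2),"yaw",np.degrees(np.arctan2(*R.from_rotvec(o["orientation"]).as_matrix()[1::-1,0])).round(2),"j",o["joints"].round(2))
ims=[]
for c,b in(("scene",(335,255,410,300)),("top",(200,185,310,245))):
    p,d=grab_frame(c);s=p[:,:,::-1];cv2.imwrite(f"pics/{n}_{c}.png",s)
    x0,y0,x1,y1=b;k=780/(x1-x0)
    ims.append(cv2.resize(s[y0:y1,x0:x1],(780,290 if c=="top" else 300),interpolation=cv2.INTER_CUBIC) if 0 else cv2.resize(s[y0:y1,x0:x1],None,fx=5 if c=="top" else 8,fy=5 if c=="top" else 8,interpolation=cv2.INTER_CUBIC))
w=max(i.shape[1] for i in ims);ims=[cv2.copyMakeBorder(i,0,0,0,w-i.shape[1],cv2.BORDER_CONSTANT) for i in ims]
im=np.vstack(ims)[:600,:800];cv2.imwrite(f"pics/{n}.png",im)
E
python3 bub.py b1
```

```text
18.55 [0.5862 0.0039 0.0852] F [-3.6 -2.7 21. ] M [0.7  1.2  0.25] yaw 97.64 j [ 0.5   0.66 -0.84  1.85  0.62  0.91  1.08]
```

View pics/b1.png

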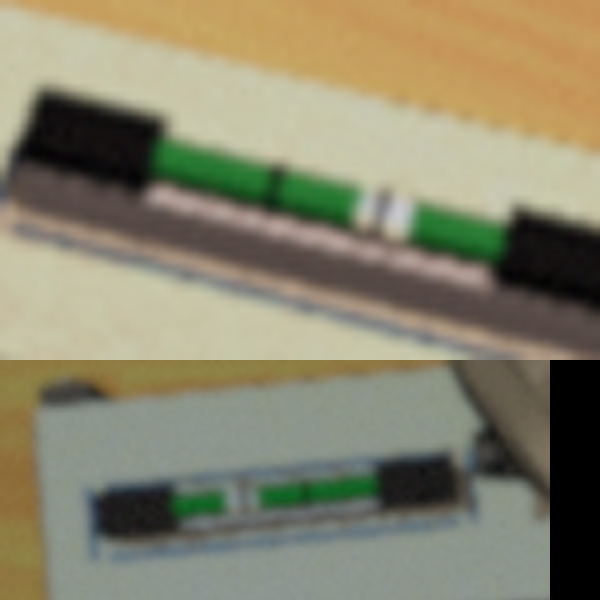

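Seated at 21 N. The lines are at (276,190) and (383,212) and the bubble at (385,215), so it is about 16 mm towards the hinge and needs about 0.72 rad clockwise. I'll turn 0.6 first, raising the tool along with the rise.

>>> {"op": "servo_tool", "data": {
  "increments": [0,0,-0.5,0,0,0.075,2,0,0,-0.5,0,0,0.075,2,0,0,-0.5,0,0,0.075,2,0,0,-0.5,0,0,0.075,2,0,0,-0.5,0,0,0.075,2,0,0,-0.5,0,0,0.075,2,0,0,-0.5,0,0,0.075,2,0,0,-0.5,0,0,0.075,2]
}}

```text
clock: 19.65
tcp_pos: [0.5861, 0.0041, 0.0895]
orientation: [2.674, 1.644, 0.003]
contact_force: [-3.8, 0.4, 22.4]
grip_width: 0.0134
```

>>> {"op": "servo_tool", "data": {
  "increments": [0,0,0,0,0,0,2,0,0,0,0,0,0,2,0,0,0,0,0,0,2,0,0,0,0,0,0,2,0,0,0,0,0,0,2,0,0,0,0,0,0,2,0,0,0,0,0,0,2,0,0,0,0,0,0,2]
}}

```text
clock: 20.65
tcp_pos: [0.5863, 0.0041, 0.0895]
orientation: [2.672, 1.647, 0.004]
contact_force: [-3.1, -0.1, 23.1]
grip_width: 0.013
```

>>> {"op": "servo_tool", "data": {
  "increments": [0,0,0,0,0,0,2,0,0,0,0,0,0,2,0,0,0,0,0,0,2,0,0,0,0,0,0,2,0,0,0,0,0,0,2,0,0,0,0,0,0,2,0,0,0,0,0,0,2,0,0,0,0,0,0,2]
}}

```text
clock: 21.65
tcp_pos: [0.5862, 0.0041, 0.0895]
orientation: [2.672, 1.647, 0.004]
contact_force: [-4.1, -0.7, 22.4]
grip_width: 0.0128
```

```bash
python3 bub.py b2
```

```text
21.65 [0.5862 0.0041 0.0895] F [-4.1 -0.7 22.4] M [0.23 1.22 0.07] yaw 63.29 j [ 0.42  0.6  -0.71  1.85  0.51  0.87  0.56]
```

View pics/b2.png

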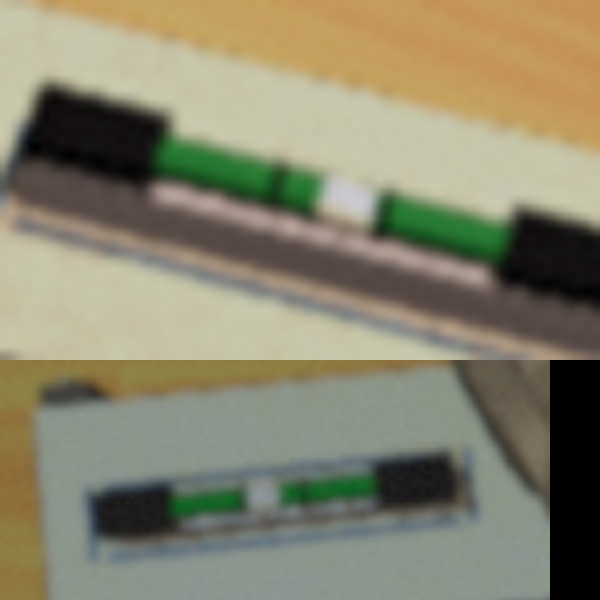

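Bubble at (348,198), with the lines at columns 280 and 385, so it is still about 5 mm towards the hinge. Turn another 0.21 rad.

>>> {"op": "servo_tool", "data": {
  "increments": [0,0,-0.4,0,0,0.053,2,0,0,-0.4,0,0,0.053,2,0,0,-0.4,0,0,0.053,2,0,0,-0.3,0,0,0.053,2,0,0,0,0,0,0,2,0,0,0,0,0,0,2,0,0,0,0,0,0,2,0,0,0,0,0,0,2]
}}

```text
clock: 22.75
tcp_pos: [0.5862, 0.0043, 0.0911]
orientation: [2.831, 1.355, 0.004]
contact_force: [-4.1, -0.5, 22.7]
grip_width: 0.0128
```

>>> {"op": "servo_tool", "data": {
  "increments": [0,0,0,0,0,0,2,0,0,0,0,0,0,2,0,0,0,0,0,0,2,0,0,0,0,0,0,2,0,0,0,0,0,0,2,0,0,0,0,0,0,2,0,0,0,0,0,0,2,0,0,0,0,0,0,2]
}}

```text
clock: 23.75
tcp_pos: [0.5862, 0.0043, 0.0911]
orientation: [2.831, 1.355, 0.004]
contact_force: [-4.0, 1.2, 21.9]
grip_width: 0.0131
```

>>> {"op": "servo_tool", "data": {
  "increments": [0,0,0,0,0,0,2,0,0,0,0,0,0,2,0,0,0,0,0,0,2,0,0,0,0,0,0,2,0,0,0,0,0,0,2,0,0,0,0,0,0,2,0,0,0,0,0,0,2,0,0,0,0,0,0,2]
}}

```text
clock: 24.75
tcp_pos: [0.5862, 0.0043, 0.0911]
orientation: [2.831, 1.355, 0.004]
contact_force: [-4.2, -0.0, 22.3]
grip_width: 0.0131
```

```bash
python3 bub.py b3
```

```text
24.75 [0.5862 0.0043 0.0911] F [-4.2 -0.  22.3] M [ 0.1   1.18 -0.01] yaw 51.16 j [ 0.38  0.59 -0.66  1.86  0.47  0.85  0.38]
```

View pics/b3.png

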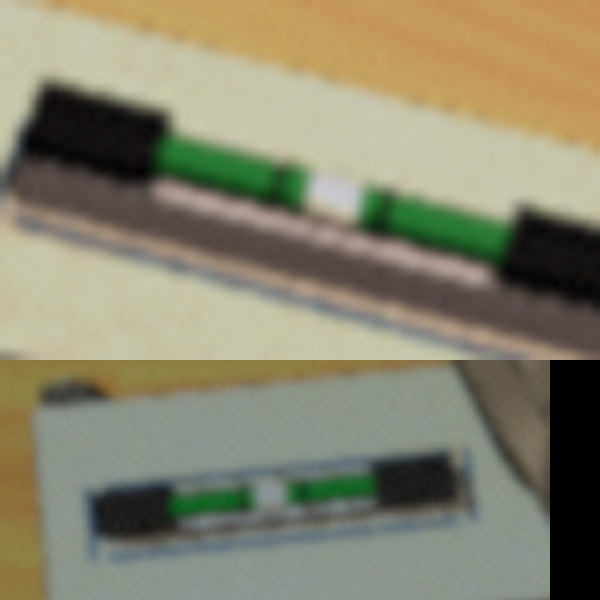

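View pics/b3_scene.png

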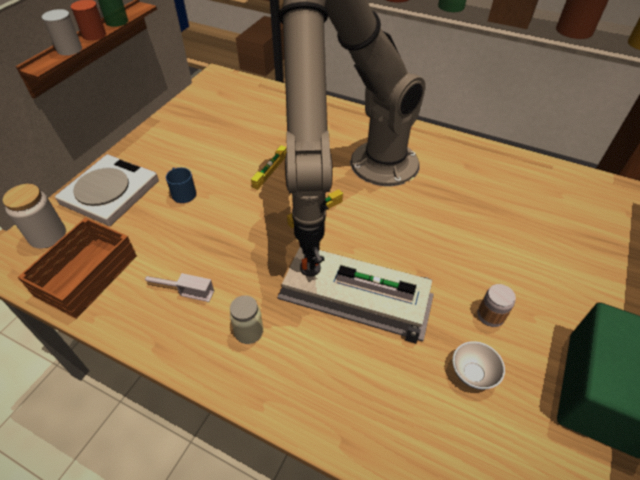

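Both views show the bubble between the lines: scene about 0.5 mm off (335 against mid 333.5), top about 2 mm towards the hinge. The press is steady at 22 N and the bystanders haven't moved.

```bash
python3 -c "
from bench import *
print(hand_in())"
```

```text
the job is handed in; nothing more can be done
None
```

The shelf is level. I handed the job in at about 25 s with the arm still gripping the knob and pressing it down; no verdict was reported.

- **Level:** I laid it upright in the blue outline and let go. The wrist camera put its centre within about 0.2 mm of the outline's centre and its angle within 0.1°.
- **Press and turn:** I pressed the knob to about 21 N, and the bubble then stood about 16 mm towards the hinge. Turning the knob about 0.81 rad clockwise in two steps brought it between the lines, with the push steady at about 22 N.
- **Last checks:** The scene camera put the bubble about 0.5 mm from centre. The coarser top camera put it about 2 mm towards the hinge, and both are inside the 6 mm limit. I saw no movement of the jar, mug, tin, scoop or bowl, or of the yellow look-alikes, in the last scene picture.
- **What disagreed:** The first positions from the fixed cameras were about 4 mm off, so I used the wrist camera's measurements instead.
- **Not measured directly:** I took the shelf as seated because the push was well above 10 N and the knob had stopped yielding.

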